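# Snap the inner cover level and shut the parts tin

### The arm

A 6-joint arm with a two-finger parallel gripper is mounted at the origin on the work surface. World frame = base frame: x ahead of the robot, y to its left, z up, the work surface at z = 0. Lengths are in m, angles in degrees, forces in N, time in s.
With the tool pointing down it reaches from about 0.225 to 0.875 m from the base axis. Payload 3.4 kg.
Tool frame: the origin (TCP) lies midway between the tips of the shut fingers; the grasp point (between the pads) lies 19 mm behind it; z points along the fingers, y is the line along which they close (so a half turn about z gives the same grasp; the last joint's range is limited). The gripper opens to 85 mm and grips with 20 to 120 N. Pads are 22 mm wide; open, the fingers measure 114 mm over their backs; the gripper's body (76 mm by 85 mm) begins 54 mm behind the grasp point. The pads swing forward as they close: fully open they stand 13 mm farther back than shut.
Start: joints at [68.526, 15.808, 86.224, -0, 77.962, -6.933], TCP at [0.144, 0.557, 0.231] pointing down, gripper open.
Joint ranges: [-165.64, 165.64], [-43.16, 119.46], [12.63, 154.43], [-67.54, 247.53], [6.08, 155.33], [-154.97, 154.97]. Speed limits (degrees/s): [147.25, 147.25, 180, 180, 180, 180].

### API

Orientations are given as a 3x3 rotation matrix whose columns are the frame's x, y, z axes.
In Python, from bench import get_obs, snapshot, hand_in, masks_of, tip_of gives the robot as it stands.
- The arm moves only by the tool drive_tool, never from a script. Its argument "rows" is a list of rows, each a list of 4 numbers: the shift along the tool's x, y, z in mm, then the turn about the tool's z in rad. A call has 1 to 8 rows; each row is the pose to reach, as a shift and turn from the pose commanded when the call began, along the tool's axes at that moment; what a row does not reach only later rows make up. A row lasts 1/10 s, in which the tool goes at most 50 mm and 8.59 degrees, less where a joint would pass 70% of its speed; a pose out of reach is approached as far as the arm can. A call with a gripper value outside its range is refused whole. "fingers" is the opening, from 0 (shut) to 1 (fully open), set as the call begins (left out, the last holds). The fingers move at their own pace and stop on an object; the grip force is fixed at half the most. Time passes only in rows, so rows that repeat a pose let the fingers close. It gives the time, the measured TCP pose, the force, the opening and the grip force at its end, in the units of the state.
- get_obs(): the state, without advancing time (a new reading comes with each control period).
- snapshot(name): name is "scene" or "side" or "wrist"; returns a dict with "color" (400x640x3 uint8, red, green, blue), "vertical_fov" (degrees; the focal length in pixels is half the picture's height over the tangent of half this angle, whatever the lens; pixels are square), "cx", "cy" (the principal point, pixels), "cam_to_world" (4x4, takes a point from camera to world coordinates). Camera axes: x right, y down, z forward; pixel columns grow to the right and rows downward; lengths in m; the calibration is good to about 2 mm. A picture is of the moment at which its call begins. There is no depth.
- hand_in(): hands the job in; it is judged then, once.
Trained networks look in a picture, given as the dict that the camera call returned (one of the last four; its "shot" number tells which), for a name from the list of things; names that differ only in an ending like _2 or _b are one class to them, and where a whole thing is asked for, a point or a joint stands for the part that bears it (a point fixed in the world has none). Each returns a list of dicts, best first, with "p" (0 to 1); they miss things now and then, are a little off and sometimes report something else, mostly with a low value. They report only what shows in the picture. A call takes as long as a camera call.
- masks_of(picture, target): "mask" (400x640 bool, what is visible of it) and "position" ([row, column] in pixels, amid what is visible of it).
- tip_of(picture, target): "position" ([row, column] in pixels: a listed point, or the origin of a listed thing).
The state is a dict: "time_s": time; "joints": joint angles; "dq": joint speeds; "tau": joint torques, N m; "tool_pos": TCP position; "eef_rot": TCP orientation; "force": force on the tool from outside, world axes, zero at the start; "torque": the same for the moment, N m; "grip_width": opening from 0.0 (shut) to 1.0 (fully open); "finger_force": force on a finger pad.
Only numpy, scipy, OpenCV 4.12 (cv2) and the standard library are available. Lean on these libraries where they do the work, as an engineer would, in place of code of your own. Each camera call takes 0.05 s, during which the arm holds its last target. There are 200 camera calls.

### The job

The red inner cover of the green parts tin is sitting proud on its two spring clips: without picking it up, press it down at both ends until it has snapped past the clips and lies level on the ledges inside. Then fold the tin's lid over and shut it fully. Leave the reel parts, oil and screwdriver on the bench where they are.

Things in the scene. Friction and masses are not known exactly. Their poses are not given: they have to be found in the camera images.
- tin: Green tin parts box fixed to the bench, 130 mm (own x) by 190 mm (own y) by 52 mm high, walls 4 mm, open on top. Origin: centre of its underside, on the bench. Own z is up; the lid is hinged along the rim at own x = +65 mm. It stands in varying places, turned so that the hinge side is at the robot's right.
- tin_seat (a point): Centre of the tin, 26 mm above the bench, level with the tops of the two ledges that the cover must rest on; axes as the tin's. The ledges run along own x at own y = +71 and -71 mm. On each end wall (own y = +89, -89 mm) a sprung brass clip 60 mm wide slopes down and inwards and holds that end of the cover up; each end snaps past its clip with about 6 to 15 N.
- cover: Loose red cover plate, 116 mm (own x) by 160 mm (own y), 6 mm thick, axes along the tin's. Origin: centre of its underside. Starts level inside the tin, held up by the clips, underside 41 mm above the bench; home is 15 mm lower: underside on the ledges (26 mm), top 32 mm above the bench. Black rubber press pads, 50 by 30 mm, are marked on top, centred at own y = +55 and -55 mm.
- lid (a joint): Angle of the green lid about its hinge: 0 = shut flat on the rim, 1.57 = upright, starts about 1.9 to 2.3 (leaning back, away from the tin), stop at 2.4. The hinge is stiff: the lid stays where it is left; moving it takes about 3 N at the free edge. The lid is a flat plate 130 mm by 190 mm, 6 mm thick, no handle.
- lid_hinge (a point): Middle of the lid's hinge line, 52.5 mm above the bench, at the tin's own x = +65 mm; the hinge line runs along the tin's y. Its axes turn with the lid; when shut they are parallel to the tin's.
- lid_edge (a point): Middle of the lid's free edge, on the outer face (the one on top when shut), 130 mm from the hinge line.
- reel_body: Black graphite reel body lying on its side, loose, about 135 by 115 mm, 44 mm high; origin under its middle. Leave alone.
- main_gear: Brass gear, 66 mm across, 24 mm high, loose; origin under its centre. Leave alone.
- crank: Reel handle with a red knob, about 95 mm long, 56 mm high, loose; origin under its middle. Leave alone.
- bail_1: Chrome bail arm, a half hoop about 96 mm wide, lying flat, loose. Leave alone.
- bail_2: Second chrome bail arm, the same. Leave alone.
- oil_bottle: Yellow oil bottle, 44 mm across, 110 mm high, standing, loose; origin under its centre. Leave alone.
- driver: Screwdriver lying on the bench, loose. Leave alone.

How it is judged (in metres and radians):
On the way:
1. The cover lies level on both ledges while the lid is still open (z of cover in the frame of tin_seat below 0.003 m and angle between cover's own z axis and vertical below 0.025 rad and value of joint lid above 0.8 rad), for 0.2 s.
At the end, for the whole second after the job is handed in: The cover rests on the ledges (origin less than 3 mm above the seat) and level (tilt under 0.025 rad), the lid is shut (angle under 0.06 rad), both at rest (z of cover in the frame of tin_seat below 0.003 m and angle between cover's own z axis and vertical below 0.025 rad and value of joint lid below 0.06 rad and velocity of joint lid below 0.05 rad/s and linear speed of cover below 0.02 m/s); the robot touches nothing.
It fails at once if A loose bench item is moved more than 25 mm (distance of any of reel_body, main_gear, crank, bail_1, bail_2, oil_bottle, driver from where it was at the start of the episode above 0.025 m).
It fails at once if The cover is picked up (raised more than 20 mm) (z of cover in the frame of tin_seat above 0.035 m).
It also fails if it takes over 58 s, if anything falls off the work surface, if the arm or the gripper's body presses on something with over 40 N, if the wrist force passes 120 N, or if a joint passes its speed limit or range.

## Working session

There is one attempt and no reset: what is moved stays moved. The work goes in short steps, Python scripts to look and compute and a tool call to move; the robot and the scene stay as the last step left them, time stands still between calls to the robot, and variables do not carry over. Pictures are saved under pics/ and viewed, at most 10 in all, crops included, and the job is handed in when it is done.

Besides the shell and the picture viewer there is one more tool, called after ">>>" as name(argument=value, ...), one argument or row to a line, values as JSON. drive_tool: Moves the arm, as the interface text tells. Its arguments: {"type":"object","properties":{"rows":{"type":"array","items":{"type":"array","items":{"type":"number"}}},"fingers":{"type":"number"}},"required":["rows"]}

```bash
mkdir -p pics; cat > h.py <<'E'
import numpy as np, cv2
from bench import *
def save(s,n): cv2.imwrite(f'pics/{n}.png',s['color'][:,:,::-1])
def ray(s,rc):
    f=200/np.tan(np.radians(s['vertical_fov'])/2)
    d=np.array([(rc[1]-s['cx'])/f,(rc[0]-s['cy'])/f,1.]);T=np.array(s['cam_to_world'])
    return T[:3,3],T[:3,:3]@d
def onz(s,rc,z):
    o,d=ray(s,rc);return o+d*(z-o[2])/d[2]
def proj(s,p):
    f=200/np.tan(np.radians(s['vertical_fov'])/2);T=np.array(s['cam_to_world'])
    c=T[:3,:3].T@(np.array(p)-T[:3,3]);return [c[1]/c[2]*f+s['cy'],c[0]/c[2]*f+s['cx']]
E
python3 - <<'E'
from h import *
np.set_printoptions(precision=4,suppress=True)
o=get_obs();print(o['tool_pos'],o['eef_rot'],o['grip_width'],o['time_s'])
S={n:snapshot(n) for n in('scene','side')}
cv2.imwrite('pics/a.png',np.vstack([S['scene']['color'],S['side']['color']])[:,:,::-1][:, :])
im=cv2.imread('pics/a.png');cv2.imwrite('pics/a.png',cv2.resize(im,(480,600)))
save(S['scene'],'scene0');save(S['side'],'side0')
for n,s in S.items():
  print(n,np.array(s['cam_to_world'])[:3,3])
  for t,z in(('tin',0),('tin_seat',.026),('cover',.041),('lid_hinge',.0525),('lid_edge',.1)):
    for r in tip_of(s,t)[:2]: print(t,r['p'],r['position'],onz(s,r['position'],z))
E
```

```text
[0.1442 0.556  0.2304] [[-0.968   0.2511 -0.0007]
 [ 0.2511  0.968  -0.0018]
 [ 0.0002 -0.0019 -1.    ]] 1.000365689800532 0.0
scene [ 0.8678 -0.4432  0.8079]
tin 0.91 [204.6, 301.5] [0.4946 0.0035 0.    ]
tin_seat 0.5 [373.5, 202.1] [ 0.6013 -0.4397  0.026 ]
cover 0.55 [199.3, 302.5] [ 0.5053 -0.0047  0.041 ]
cover 0.51 [121.1, 351.2] [0.4419 0.3119 0.041 ]
lid_hinge 0.74 [212.3, 284.2] [ 0.4997 -0.0689  0.0525]
lid_edge 0.79 [194.5, 265.7] [ 0.4558 -0.0796  0.1   ]
side [ 0.2054 -0.8157  0.9265]
tin 0.83 [218.4, 307.3] [0.4994 0.0043 0.    ]
tin_seat 0.38 [200.3, 328.1] [0.5736 0.0287 0.026 ]
cover 0.78 [209.5, 311.2] [ 0.5086 -0.0033  0.041 ]
lid_hinge 0.91 [224.7, 319.5] [ 0.5057 -0.0755  0.0525]
lid_edge 0.6 [262.8, 430.2] [ 0.6913 -0.3208  0.1   ]
lid_edge 0.55 [203.7, 327.7] [ 0.5375 -0.0524  0.1   ]
```

View pics/scene0.png

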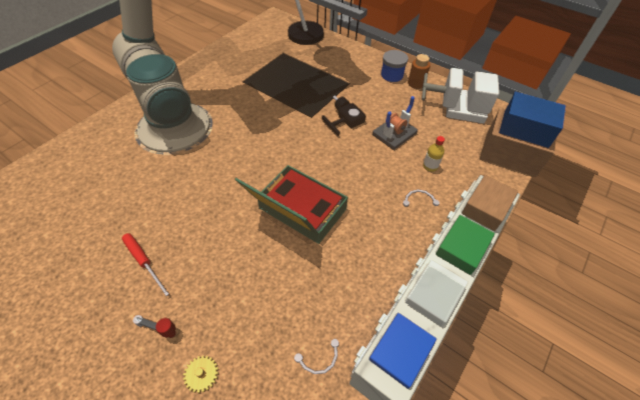

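View pics/side0.png

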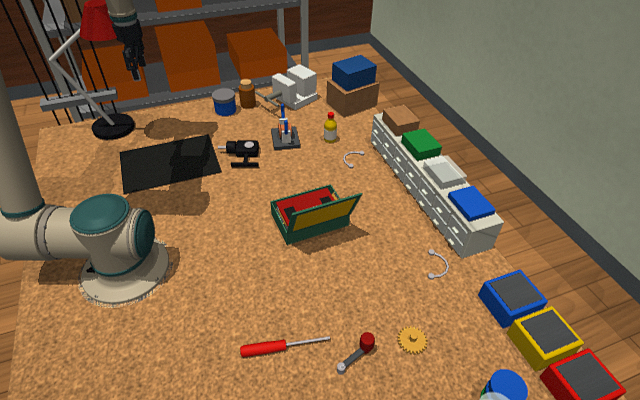

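The scene view shows the tin near (302,203) with its lid leaning to the lower left and both black pads visible. The side view has it at (312,213). The bench items are all clear of it, so I'll move over the tin for a wrist view.

>>> drive_tool(
  rows=[
    [-35,-30,-6,0],
    [-75,-65,-12,0],
    [-110,-98,-20,0],
    [-145,-130,-30,0],
    [-180,-160,-40,0],
    [-215,-190,-50,0],
    [-250,-220,-60,0],
    [-280,-250,-70,0],
  ],
  fingers=0,
)

```text
time_s: 1.4
tool_pos: [0.3537, 0.2426, 0.302]
eef_rot: [[-0.968, 0.251, 0.001], [0.251, 0.968, 0.0], [-0.001, 0.001, -1.0]]
force: [0.6, 0.1, 0.1]
grip_width: 0.0
finger_force: 0.0
```

>>> drive_tool(
  rows=[
    [-35,-30,-6,0],
    [-70,-60,-10,0],
    [-105,-90,-15,0],
    [-140,-120,-20,0],
    [-165,-145,-20,0],
    [-190,-165,-20,0],
    [-195,-170,-20,0],
    [-195,-170,-20,0],
  ],
)

```text
time_s: 2.2
tool_pos: [0.499, 0.0301, 0.3209]
eef_rot: [[-0.967, 0.253, -0.001], [0.253, 0.967, 0.0], [0.001, 0.0, -1.0]]
force: [-0.3, 0.6, 0.1]
grip_width: -0.0
finger_force: 0.0
```

```bash
python3 - <<'E'
from h import *
np.set_printoptions(precision=4,suppress=True)
o=get_obs();print(o['tool_pos'],o['eef_rot'],o['grip_width'],o['time_s'],o['force'])
s=snapshot('wrist');save(s,'w0');print(s['cam_to_world'])
import pickle
P={'w':s,'scene':snapshot('scene'),'side':snapshot('side')};pickle.dump(P,open('p.pkl','wb'))
for n,s in P.items():
  for t,z in(('tin',0),('tin_seat',.026),('cover',.041),('lid_hinge',.0525),('lid_edge',.15)):
    for r in tip_of(s,t)[:1]: print(n,t,r['p'],r['position'],onz(s,r['position'],z))
  for r in masks_of(s,'cover')[:1]:
    c=max(cv2.findContours(r['mask'].astype(np.uint8),0,1)[0],key=cv2.contourArea)[:,0]
    q=np.array([onz(s,[v,u],.047)[:2]*1000 for u,v in c],np.float32);print(n,cv2.minAreaRect(q),r['p'])
E
```

```text
[0.499  0.0301 0.3209] [[-0.9675  0.253  -0.0009]
 [ 0.253   0.9675  0.0005]
 [ 0.001   0.0002 -1.    ]] -0.00020087985467420546 2.2 [-0.3363  0.6024  0.0736]
[[ 0.2539  0.9282  0.2718  0.4303]
 [ 0.9672 -0.2435 -0.0719  0.049 ]
 [-0.0005  0.2812 -0.9597  0.463 ]
 [ 0.      0.      0.      1.    ]]
w tin_seat 0.73 [226.8, 525.7] [0.687  0.3158 0.026 ]
w lid_hinge 0.96 [184.3, 254.3] [ 0.5074 -0.0694  0.0525]
w lid_edge 0.56 [223.2, 184.9] [ 0.5123 -0.1312  0.15  ]
w ((504.0224914550781, -1.3706550598144531), (161.39016723632812, 117.93895721435547), 2.4160916805267334) 0.75
scene tin 0.88 [205.4, 303.0] [0.4993 0.0039 0.    ]
scene cover 0.89 [199.0, 302.1] [ 0.504  -0.0045  0.041 ]
scene lid_hinge 0.74 [213.9, 287.5] [ 0.509  -0.0677  0.0525]
scene lid_edge 0.95 [197.6, 264.7] [ 0.4888 -0.113   0.15  ]
scene ((504.6097717285156, -0.102325439453125), (112.11063385009766, 165.88787841796875), 89.45408630371094) 0.97
side tin 0.78 [217.6, 309.2] [0.5057 0.0054 0.    ]
side tin_seat 0.53 [157.6, 355.3] [0.7322 0.1836 0.026 ]
side cover 0.63 [208.9, 308.9] [0.5033 0.0012 0.041 ]
side lid_hinge 0.66 [223.1, 318.3] [ 0.5048 -0.0689  0.0525]
side lid_edge 0.93 [204.0, 330.1] [ 0.5226 -0.1016  0.15  ]
side ((502.33416748046875, 12.561878204345703), (161.21005249023438, 93.81732940673828), 3.2755162715911865) 0.57
```

View pics/w0.png

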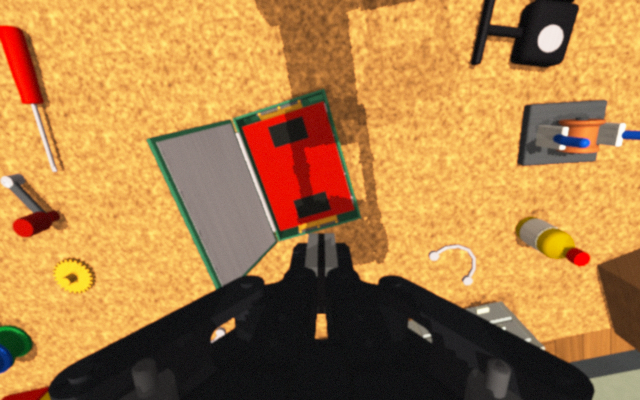

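The wrist view shows the cover from about (290,130) to (313,205) in red with both pads free, and the lid leaning left from hinge about (254,184) to edge about (185,223). All three views agree on a centre of (0.504, -0.002), a yaw of about 2.5° and own y pointing along +x. I'll go to the far pad and turn the tool to line up.

>>> drive_tool(
  rows=[
    [-10,-2,25,0.145],
    [-20,-4,55,0.29],
    [-30,-6,85,0.435],
    [-40,-8,115,0.58],
    [-50,-10,145,0.725],
    [-58,-12,170,0.87],
    [-65,-13,190,1.015],
    [-65,-13,210,1.16],
  ],
)

```text
time_s: 4.05
tool_pos: [0.5594, 0.0014, 0.1102]
eef_rot: [[-0.15, 0.989, 0.001], [0.989, 0.15, -0.0], [-0.0, 0.001, -1.0]]
force: [0.5, 0.7, -0.4]
grip_width: -0.002
finger_force: 0.0
```

>>> drive_tool(
  rows=[
    [0,0,10,0.11],
    [0,0,25,0.11],
    [0,0,30,0.11],
  ],
)

```text
time_s: 4.35
tool_pos: [0.5575, 0.0019, 0.0798]
eef_rot: [[-0.047, 0.999, -0.003], [0.999, 0.047, 0.0], [0.001, -0.003, -1.0]]
force: [-0.3, 0.0, -0.5]
grip_width: 0.003
finger_force: 0.0
```

```bash
python3 - <<'E'
from h import *
s=snapshot('wrist');save(s,'w1');o=get_obs()
for p in([.559,.0005,.047],[.449,-.0045,.047],o['tool_pos']):print(p,proj(s,p))
print(o['joints'])
m=((s['color'].max(2)<60)).astype(np.uint8)
E
```

```text
[0.559, 0.0005, 0.047] [np.float64(228.99919133949982), np.float64(322.5012887642472)]
[0.449, -0.0045, 0.047] [np.float64(228.7275463259346), np.float64(148.9659089530972)]
[0.55740975 0.00197171 0.07972596] [np.float64(250.62150153097656), np.float64(319.7866490361228)]
[-6.95261411e+00  2.16296206e+01  1.01001601e+02  5.73530490e-03
  5.75420025e+01 -9.65484711e+00]
```

View pics/w1.png

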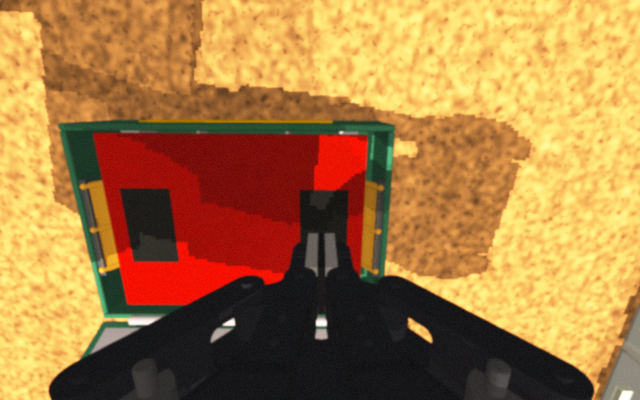

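The near pad sits at (149,227), as predicted, and the fingers are over the far pad at (323,215). Pressing now.

>>> drive_tool(
  rows=[
    [0,0,25,0],
    [0,0,33,0],
    [0,0,37,0],
    [0,0,40,0],
    [0,0,43,0],
    [0,0,46,0],
    [0,0,48,0],
    [0,0,48,0],
  ],
)

```text
time_s: 5.2
tool_pos: [0.5586, 0.0019, 0.0344]
eef_rot: [[-0.047, 0.999, 0.001], [0.999, 0.047, -0.0], [-0.0, 0.001, -1.0]]
force: [-2.4, 0.3, 6.7]
grip_width: 0.004
finger_force: 3.3
```

>>> drive_tool(
  rows=[
    [0,0,2,0],
    [0,0,4,0],
    [0,0,5,0],
    [0,0,5,0],
  ],
)

```text
time_s: 5.6
tool_pos: [0.5585, 0.0019, 0.0335]
eef_rot: [[-0.047, 0.999, 0.002], [0.999, 0.047, -0.0], [-0.001, 0.002, -1.0]]
force: [-10.6, 0.1, 35.4]
grip_width: -0.002
finger_force: 17.2
```

The far end is seated: the force rose to 35 N at the height expected for a tilted cover. Next is the near pad.

>>> drive_tool(
  rows=[
    [0,0,-25,0],
    [0,0,-45,0],
    [0,-35,-45,0],
    [0,-75,-45,0],
    [0,-110,-45,0],
    [0,-110,-30,0],
    [0,-110,-20,0],
    [0,-110,-16,0],
  ],
)

```text
time_s: 6.4
tool_pos: [0.4492, -0.0034, 0.0438]
eef_rot: [[-0.047, 0.999, 0.001], [0.999, 0.047, 0.0], [0.0, 0.001, -1.0]]
force: [-0.8, 0.0, -0.0]
grip_width: 0.004
finger_force: 0.0
```

>>> drive_tool(
  rows=[
    [0,0,4,0],
    [0,0,7,0],
    [0,0,10,0],
    [0,0,13,0],
    [0,0,15,0],
    [0,0,15,0],
  ],
)

```text
time_s: 7.0
tool_pos: [0.4491, -0.0033, 0.0319]
eef_rot: [[-0.047, 0.999, 0.002], [0.999, 0.047, -0.0], [-0.0, 0.002, -1.0]]
force: [-5.8, 1.8, 26.6]
grip_width: -0.002
finger_force: 13.3
```

The near pad is at 31.9 mm, which is seated. I'll re-check the far end by touch.

>>> drive_tool(
  rows=[
    [0,0,-25,0],
    [0,0,-42,0],
    [0,35,-42,0],
    [0,75,-42,0],
    [0,110,-42,0],
    [0,110,-20,0],
    [0,110,-5,0],
    [0,110,0,0],
  ],
)

```text
time_s: 7.8
tool_pos: [0.5595, 0.002, 0.0318]
eef_rot: [[-0.047, 0.999, 0.001], [0.999, 0.047, 0.0], [0.0, 0.001, -1.0]]
force: [-10.9, 1.1, 53.1]
grip_width: -0.003
finger_force: 26.2
```

>>> drive_tool(
  rows=[
    [0,0,0,0],
    [0,0,0,0],
  ],
)

```text
time_s: 8.0
tool_pos: [0.5594, 0.002, 0.032]
eef_rot: [[-0.047, 0.999, 0.003], [0.999, 0.047, -0.0], [-0.0, 0.003, -1.0]]
force: [-3.5, 0.3, 16.7]
grip_width: -0.001
finger_force: 8.5
```

>>> drive_tool(
  rows=[
    [0,0,-40,0],
    [0,0,-80,0],
    [0,-20,-120,0],
    [0,-40,-160,0],
    [0,-54,-200,0],
    [0,-54,-230,0],
    [0,-54,-230,0],
  ],
)

```text
time_s: 8.7
tool_pos: [0.5068, -0.0009, 0.2643]
eef_rot: [[-0.047, 0.999, 0.011], [0.999, 0.047, -0.001], [-0.002, 0.011, -1.0]]
force: [0.5, -1.0, -0.1]
grip_width: 0.004
finger_force: 0.0
```

```bash
python3 - <<'E'
from h import *
from scipy.optimize import least_squares
np.set_printoptions(precision=4,suppress=True)
o=get_obs();print(o['tool_pos'],o['time_s'])
P={n:snapshot(n) for n in('wrist','scene','side')};save(P['wrist'],'w2')
c=np.cos(np.radians(2.5));sn=np.sin(np.radians(2.5))
X=np.array([sn,-c,0]);H=np.array([.504,-.002,.0525])+.065*X
E=lambda t:H+.13*(np.cos(t)*X+np.sin(t)*np.array([0,0,1]))
obs={}
for n,s in P.items():
  for r in tip_of(s,'lid_edge')[:1]:
    obs[n]=r['position'];f=lambda t:np.array(proj(s,E(t[0])))-r['position']
    q=least_squares(f,[2.1]);print(n,r['p'],r['position'],q.x,q.fun,E(q.x[0]))
E
```

```text
[ 0.5068 -0.0009  0.2643] 8.7
wrist 0.91 [319.0, 316.3] [1.156] [ 0.0025 -0.3051] [ 0.5091 -0.1193  0.1715]
scene 0.84 [199.0, 267.5] [1.1309] [0.3991 0.6437] [ 0.5093 -0.1222  0.1701]
side 0.59 [201.7, 328.2] [1.1945] [ 0.421 -0.974] [ 0.5089 -0.1147  0.1734]
```

View pics/w2.png

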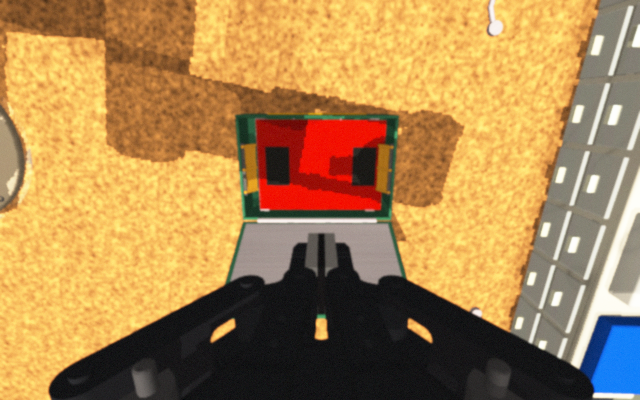

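The cover is level on the ledges: both pads are at 32 mm and the red plate at (320,165) lies below the clips. The lid is at about 1.98 rad with its edge at y = -0.119, z = 0.172. I'll go behind the lid.

>>> drive_tool(
  rows=[
    [-40,0,0,0],
    [-80,0,0,0],
    [-120,0,0,0],
    [-160,0,0,0],
    [-175,0,0,0],
    [-175,0,40,0],
    [-175,0,80,0],
    [-175,0,117,0],
  ],
)

```text
time_s: 9.8
tool_pos: [0.5119, -0.1748, 0.1399]
eef_rot: [[-0.046, 0.999, -0.002], [0.999, 0.046, 0.002], [0.002, -0.001, -1.0]]
force: [-0.1, -0.5, -1.0]
grip_width: 0.004
finger_force: 0.0
```

>>> drive_tool(
  rows=[
    [12,0,0,0],
    [24,0,0,0],
    [36,0,0,0],
    [48,0,0,0],
    [60,0,0,0],
    [72,0,0,0],
    [84,0,0,0],
    [92,0,0,0],
  ],
)

```text
time_s: 10.6
tool_pos: [0.5089, -0.0826, 0.1436]
eef_rot: [[-0.048, 0.999, 0.002], [0.999, 0.048, -0.001], [-0.001, 0.002, -1.0]]
force: [-1.0, -2.9, 8.2]
grip_width: -0.001
finger_force: 2.6
```

>>> drive_tool(
  rows=[
    [8,0,0,0],
    [16,0,0,0],
    [24,0,0,0],
    [32,0,2,0],
    [40,0,4,0],
    [47,0,7,0],
    [54,0,11,0],
    [61,0,16,0],
  ],
)

```text
time_s: 11.4
tool_pos: [0.5051, -0.0217, 0.1259]
eef_rot: [[-0.047, 0.999, -0.001], [0.999, 0.047, 0.001], [0.001, -0.001, -1.0]]
force: [-0.4, 0.3, 2.4]
grip_width: -0.003
finger_force: 0.8
```

```bash
python3 - <<'E'
from h import *
s=snapshot('side');a=snapshot('scene');im=np.hstack([s['color'][130:300,220:440],a['color'][110:280,200:420]]);cv2.imwrite('pics/c.png',cv2.resize(im,None,fx=1.8,fy=1.8)[:,:,::-1])
print(get_obs()['tool_pos'],get_obs()['force'])
E
```

```text
[ 0.50451262 -0.02117845  0.12536409] [-0.23141311 -0.32514597  1.05315422]
```

View pics/c.png

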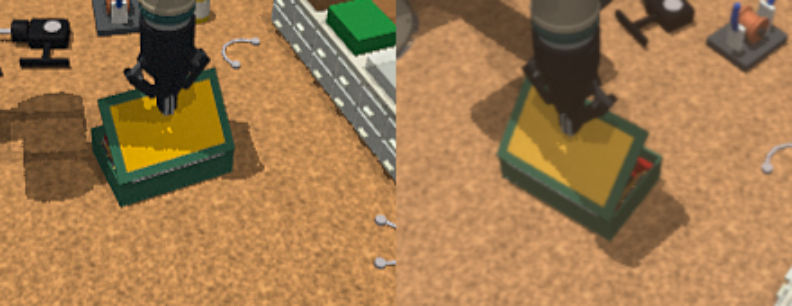

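Both crops show the lid folding over at about 45° with the fingertips on its outer face. I'll follow the arc down.

>>> drive_tool(
  rows=[
    [6,0,4,0],
    [13,0,9,0],
    [18,0,15,0],
    [23,0,21,0],
    [27,0,28,0],
    [31,0,36,0],
    [34,0,44,0],
    [36,0,51,0],
  ],
)

```text
time_s: 12.3
tool_pos: [0.5037, 0.0138, 0.0745]
eef_rot: [[-0.047, 0.999, -0.0], [0.999, 0.047, 0.0], [0.001, -0.0, -1.0]]
force: [0.4, 1.3, 1.8]
grip_width: -0.002
finger_force: 0.6
```

>>> drive_tool(
  rows=[
    [1,0,6,0],
    [2,0,11,0],
    [2,0,15,0],
    [2,0,18,0],
    [2,0,20,0],
    [2,0,20,0],
  ],
)

```text
time_s: 12.9
tool_pos: [0.5035, 0.0154, 0.0583]
eef_rot: [[-0.047, 0.999, 0.001], [0.999, 0.047, 0.0], [0.0, 0.001, -1.0]]
force: [-6.1, 1.4, 24.7]
grip_width: -0.002
finger_force: 12.4
```

Contact is at 58.3 mm with 25 N, which is the shut lid's top. I'll retreat, take a check picture and hand in.

>>> drive_tool(
  rows=[
    [0,0,-20,0],
    [0,0,-60,0],
    [0,0,-100,0],
    [0,0,-140,0],
    [0,0,-140,0],
    [0,0,-140,0],
  ],
)

```text
time_s: 13.5
tool_pos: [0.5039, 0.0151, 0.196]
eef_rot: [[-0.047, 0.999, 0.002], [0.999, 0.047, -0.0], [-0.001, 0.002, -1.0]]
force: [-0.2, -0.1, -0.4]
grip_width: 0.002
finger_force: 0.0
```

```bash
python3 - <<'E'
from h import *
s=snapshot('side');a=snapshot('scene');im=np.hstack([s['color'][130:300,220:440],a['color'][110:280,200:420]]);cv2.imwrite('pics/d.png',cv2.resize(im,None,fx=1.8,fy=1.8)[:,:,::-1])
E
```

```text
(no output)
```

View pics/d.png

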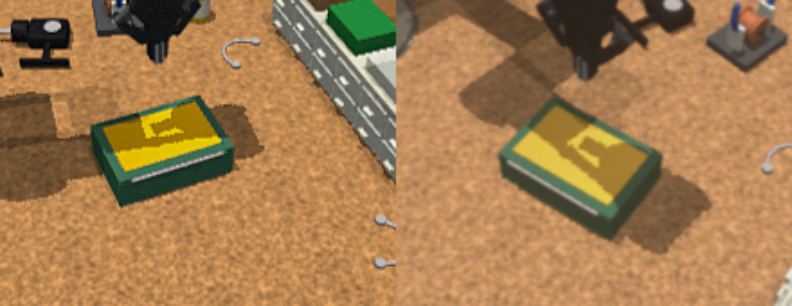

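Both views show the lid flat on the rim and the gripper clear.

```bash
python3 -c "
from bench import hand_in
print(hand_in())"
```

```text
the job is handed in; nothing more can be done
None
```

I pressed the cover down onto both ledges (both pads read 32 mm), folded the lid fully shut, and handed the job in at about 13.6 s of the 58 s; the bench items were not touched, and no verdict was shown.

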